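Switch off the mains outlets under the power station's push-latch cover

TASK

At the end of the session, press down on the power station's splash cover so that it pops open, press the red rocker switch over to off, and then push the cover back down until it latches shut again. The grey switch beside the red one must stay on. Only press and push with the fingers: do not pinch, grip or lift anything, and leave the eraser, vial, marker and squeeze bottles around it undisturbed.

Things in the scene. Friction and masses are not known exactly. Their poses are not given: they have to be found in the camera images.
- station: portable power station: dark grey box, mid-grey top, thin orange line round it; 160 (x) by 210 (y) by 110 mm high, stands on the table, too heavy to move. Origin: centre of its underside, z up; the front with two round sockets faces its -x. On top: a square splash cover centred at y = -32 mm over a switch well 98 (x) by 116 (y) mm, 26 mm deep, and a black mat with an eraser at +y.
- cover (a joint): cover angle about its hinge, rad. 0 = latched shut (to 0.01), -0.088 = pressed in to the hard stop, 1.6 = open, just past upright. Push-push latch: from shut, press in to the stop (at least past -0.065) and let go: a damped spring opens it in about 1 s. From open, push it round and down to the stop (past -0.065), let go: it returns to 0 and stays. At the pad 2 N, up to 5 N when pushed fast.
- cover_pad (a point): centre of the round orange thumb pad (26 mm across) on the outer face of the light grey cover near its free edge, 77 mm from the hinge, midway along it; moves with the cover. The place to press. The point's z points out of the outer face. The cover is 92 (from the hinge) by 112 (along the hinge) by 11 mm; its face is 7 mm above the station's top when shut.
- cover_hinge (a point): middle of the cover's hinge line, on the station's top (z = 110 mm), axes as the station's; the hinge runs along y and the shut cover reaches 93 mm from it towards -x. Open, the cover stands about upright here, outer face to the station's +x, the well clear in front; a 20 mm long striker blade sticks out of its inner face 82 mm from the hinge, midway along y.
- rocker_red (a joint): red rocker switch under the cover, 33 (x) by 20 (y) mm, pivot in its middle, rad. 0 = on: the end nearer the station's front stands up; 0.4 = off: that end is down. It snaps over past the middle (0.2) and stays. About 2 N on the raised end.
- rocker_red_press (a point): point on the top face of the red rocker, 12 mm from its pivot towards the station's front: the raised end while on, then 67 mm from the hinge line, 29 mm towards +y from the cover's middle and 11 mm below the station's top. Pressed about 5 mm straight down, the switch is off.
- rocker_grey (a joint): grey rocker switch under the cover, the same kind, 58 mm from the red one towards the station's -y. 0 = on, 0.4 = off. It starts on.
- eraser: eraser in a blue-green sleeve, 19 x 42 x 12 mm, lying on the black mat on top of the station. Origin at the centre of its underside.
- vial: corked glass vial of red-brown pigment, 23 mm across, 55 mm high, standing on the table in front of the station. Origin at the centre of its underside.
- marker: black marker pen, 15 x 115 x 15 mm, lying on the table beside the station. Origin at the centre of its underside.
- bottle_yellow: yellow squeeze bottle with a pale cap, 46 mm across, 108 mm high, standing beside the station on one side (left or right differs). Origin at the centre of its underside.
- bottle_green: dark green squeeze bottle, 46 mm across, 108 mm high, standing beside the station on the other side. Origin at the centre of its underside.

How it is judged (in metres and radians):
On the way, in this order (a step that is already met when the one before it is completed fails the run):
1. the cover has popped fully open while the red switch is still on (value of joint cover above 1.4 rad and value of joint rocker_red below 0.1 rad), for 0.2 s.
2. the red switch is off, the cover still open (value of joint rocker_red above 0.33 rad and value of joint cover above 0.8 rad), for 0.2 s.
At the end, for the whole second after the job is handed in: The cover rests latched shut (within 0.03 rad of flush, no longer pressed by anything), the red rocker is off (past 0.33 rad) and the grey rocker is still on (under 0.08 rad) (value of joint cover between -0.03 and 0.03 rad and velocity of joint cover between -0.2 and 0.2 rad/s and value of joint rocker_red above 0.33 rad and value of joint rocker_grey below 0.08 rad); the robot touches nothing.
It fails at once if the grey switch is turned off (value of joint rocker_grey above 0.2 rad).
It fails at once if the cover is pinched: fingers press on its outer and inner faces at once (contact force between the fingers and cover_c0 above 1.5 N and contact force between the fingers and cover_c1 above 1.5 N).
It fails at once if the eraser, vial, marker or a squeeze bottle is moved more than 20 mm or lifted (distance of any of eraser, vial, marker, bottle_yellow, bottle_green from where it was at the start of the episode above 0.02 m).
It fails at once if the vial or a squeeze bottle is tipped over (angle between any of vial, bottle_yellow, bottle_green's own z axis and vertical above 0.6 rad).
It also fails if it takes over 54 s, if anything falls off the work surface, if the arm or the gripper's body presses on something with over 40 N, if the wrist force passes 120 N, or if a joint passes its speed limit or range.

ROBOT

A 6-joint arm with a two-finger parallel gripper is mounted at the origin on the work surface; the furniture and walls round the work are solid. World frame = base frame: x ahead of the robot, y to its left, z up, the work surface at z = 0. Lengths are in m, angles in degrees, forces in N, time in s.
With the tool pointing down it reaches from about 0.4 to 0.825 m from the base axis. Payload 7 kg.
Tool frame: the origin (TCP) lies on the front face of the gripper's body, between the roots of the fingers; the fingertips stand 66 mm ahead of it and the grasp point (between the pads) lies 47 mm ahead of it; z points along the fingers, y is the line along which they close (so a half turn about z gives the same grasp; the last joint's range is limited). The gripper opens to 88 mm and grips with 3 to 60 N. Pads are 19 mm wide; open, the fingers measure 130 mm over their backs; the gripper's body (78 mm by 193 mm) begins 47 mm behind the grasp point.
Start: joints at [-57.577, 20.546, 0.682, 0, -70.136, -16.507], TCP at [0.185, -0.649, 0.292] pointing down, gripper open.
Joint ranges: [-176.03, 176.03], [-82.01, 121.73], [-58.28, 71.71], [-173.87, 95.51], [-174.79, -0.11], [-173.66, 173.66]. Speed limits (degrees/s): [136.94, 136.94, 172.46, 180, 180, 180].

INTERFACE

Orientations are given as [roll, pitch, yaw] about the fixed x, y, z axes, in that order (R = Rz(yaw) Ry(pitch) Rx(roll)).
In Python, from plant import ctrl gives the robot as it stands.
- The arm moves only by the tool send_rows, never from a script. Its argument "deltas" is a list of rows, each a list of 2 entries, a list of its own where there are three numbers: the shift along the tool's x, y, z each as a share of 800 mm, from -1 to 1, then the turn about the tool's z as a share of 90 degrees, from -1 to 1. A call has exactly 5 rows; each row is the pose to reach, as a shift and turn from the pose commanded when the call began, along the tool's axes at that moment; what a row does not reach only later rows make up. A row lasts 1/12 s, in which the tool goes at most 41.7 mm and 7.16 degrees, less where a joint would pass 70% of its speed; a pose out of reach is approached as far as the arm can. A call with a number of a shift or a turn outside -1 to 1 is refused whole. A call with a gripper value outside its range is refused whole. "gripper" is the opening, from 0 (shut) to 1 (fully open), set as the call begins (left out, the last holds). The fingers move at their own pace and stop on an object; the grip force is fixed at half the most. Time passes only in rows, so rows that repeat a pose let the fingers close, or fill a call up. It gives the time, the measured TCP pose, the force, the opening and the grip force at its end, in the units of the state.
- ctrl.get_obs(): the state, without advancing time (a new reading comes with each control period).
- ctrl.snapshot(name): name is "side" or "top" or "wrist"; returns a dict with "color" (420x560x3 uint8, red, green, blue), "vertical_fov" (degrees; the focal length in pixels is half the picture's height over the tangent of half this angle, whatever the lens; pixels are square), "cx", "cy" (the principal point, pixels), "k1" (the pictures are not rectified: a ray, as slopes to the right and down, at radius r is drawn at 1 + k1 r^2 times it, then the intrinsics apply), "rvec" (rotation vector, rad) and "tvec" (3), from world to camera coordinates, as OpenCV has them. Camera axes: x right, y down, z forward; pixel columns grow to the right and rows downward; lengths in m; the calibration is good to about 2 mm. A picture is of the moment at which its call begins. There is no depth.
- ctrl.close_job(): hands the job in; it is judged then, once.
Trained networks look in a picture, given as the dict that the camera call returned (one of the last four; its "shot" number tells which), for a name from the list of things; names that differ only in an ending like _2 or _b are one class to them, and where a whole thing is asked for, a point or a joint stands for the part that bears it (a point fixed in the world has none). Each returns a list of dicts, best first, with "conf" (0 to 1); they miss things now and then, are a little off and sometimes report something else, mostly with a low value. They report only what shows in the picture. A call takes as long as a camera call.
- ctrl.boxes_of(picture, thing): "xy" ([column, row] as shares, 0 to 1, of the picture: columns of its width, rows of its height, amid what is visible of it).
- ctrl.cut_out(picture, thing): "pixels" (420x560 bool, what is visible of it) and "xy" ([column, row] as shares, 0 to 1, of the picture: columns of its width, rows of its height, amid what is visible of it).
The state is a dict: "clock": time; "joint_pos": joint angles; "qvel": joint speeds; "tau": joint torques, N m; "tool_pos": TCP position; "orientation": TCP orientation; "force": force on the tool from outside, world axes, zero at the start; "moment": the same for the moment, N m; "opening": finger opening in m; "gripper_force": force on a finger pad.
Only numpy, scipy, OpenCV 4.12 (cv2) and the standard library are available. Lean on these libraries where they do the work, as an engineer would, in place of code of your own. Each camera call takes 0.05 s, during which the arm holds its last target. There are 200 camera calls.

## Working session

There is one attempt and no reset: what is moved stays moved. The work goes in short steps, Python scripts to look and compute and a tool call to move; the robot and the scene stay as the last step left them, time stands still between calls to the robot, and variables do not carry over. Pictures are saved under pics/ and viewed, at most 10 in all, crops included, and the job is handed in when it is done.

Besides the shell and the picture viewer there is one more tool, called after ">>>" in YAML: its name, and indented under it one key for each argument. send_rows: Moves the arm, as the interface text tells. Shift numbers are shares of 800 mm and turn numbers shares of 90 degrees, none past 1 either way. Its arguments: {"type":"object","properties":{"deltas":{"type":"array","items":{"type":"array"}},"gripper":{"type":"number"}},"required":["deltas"]}

```bash
ls; mkdir -p pics; cat > h.py <<'E'
import numpy as np, cv2
from plant import ctrl
def cam(p):
    R=cv2.Rodrigues(np.array(p["rvec"],float))[0]; t=np.array(p["tvec"],float).ravel()
    f=210/np.tan(np.radians(p["vertical_fov"])/2); return R,t,f
def ray(p,u,v):
    R,t,f=cam(p); d=np.array([(u-p["cx"])/f,(v-p["cy"])/f]); s=d.copy()
    for _ in range(30): s=d/(1+p["k1"]*(s@s))
    return -R.T@t, R.T@np.array([s[0],s[1],1])
def atz(p,u,v,z):
    o,d=ray(p,u,v); return o+d*(z-o[2])/d[2]
def proj(p,X):
    R,t,f=cam(p); c=R@np.array(X)+t; s=c[:2]/c[2]; s=s*(1+p["k1"]*(s@s)); return s*f+[p["cx"],p["cy"]]
def save(p,n): cv2.imwrite(f"pics/{n}.png",p["color"][:,:,::-1])
E
python3 - <<'E'
from h import *
print(ctrl.get_obs())
for n in ("top","side"):
    p=ctrl.snapshot(n); save(p,n+"0")
    print(n,-cam(p)[0].T@cam(p)[1])
    for t in ("station","cover_pad","eraser","vial","marker","bottle_yellow","bottle_green"):
        b=ctrl.boxes_of(p,t)[:2]
        for q in b:
            u,v=q["xy"][0]*560,q["xy"][1]*420
            print(t,round(q["conf"],2),round(u),round(v),atz(p,u,v,.117 if t in("station","cover_pad","eraser") else .05 if 'bottle' in t else .02).round(3))
E
```

```text
pics
{'clock': 0.0, 'joint_pos': array([-5.75763795e+01,  2.05921095e+01,  6.33579093e-01, -2.07529344e-02,
       -7.01361649e+01, -1.65076865e+01]), 'qvel': array([ 0.14631333, -0.07740535,  0.02398279, -0.06988842,  0.01503599,
        0.09091743]), 'tau': array([-7.63051848e-04, -5.82726753e+01,  2.93056512e+01,  6.99719444e+00,
        6.95014576e-03, -1.33099084e-04]), 'tool_pos': array([ 0.18499147, -0.64875507,  0.29121152]), 'orientation': array([ 1.79903664e+02, -8.20496508e-03, -1.64091127e+02]), 'force': array([-0.70278213, -0.67663164,  0.09368551]), 'moment': array([-0.01036351, -0.02857736,  0.00751395]), 'gripper_force': 0.0, 'opening': 0.08756118365883128}
top [0.4507238  0.02310088 1.06573266]
station 0.65 272 169 [0.578 0.024 0.117]
cover_pad 0.67 286 172 [ 0.573 -0.001  0.117]
eraser 0.58 238 173 [0.569 0.087 0.117]
vial 0.69 242 235 [0.458 0.082 0.02 ]
vial 0.66 290 171 [ 0.588 -0.011  0.02 ]
marker 0.56 341 195 [ 0.542 -0.114  0.02 ]
bottle_yellow 0.73 190 177 [0.568 0.185 0.05 ]
bottle_green 0.71 369 153 [ 0.623 -0.165  0.05 ]
side [ 0.32616167 -0.74426544  0.49046194]
station 0.56 295 218 [ 0.546 -0.073  0.117]
cover_pad 0.83 300 200 [0.582 0.005 0.117]
eraser 0.67 283 189 [0.563 0.074 0.117]
eraser 0.39 299 202 [ 0.578 -0.002  0.117]
vial 0.48 238 224 [0.458 0.107 0.02 ]
marker 0.82 304 272 [ 0.551 -0.125  0.02 ]
bottle_yellow 0.57 272 178 [0.596 0.308 0.05 ]
bottle_green 0.68 345 262 [ 0.624 -0.155  0.05 ]
```

```bash
python3 - <<'E'
import cv2,numpy as np
a=cv2.imread("pics/top0.png")[90:270,150:420]; cv2.imwrite("pics/topc.png",cv2.resize(a,(800,533),interpolation=2))
a=cv2.imread("pics/side0.png")[130:330,180:430]; cv2.imwrite("pics/sidec.png",cv2.resize(a,(750,600),interpolation=2))
E
```

```text
(no output)
```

View pics/topc.png

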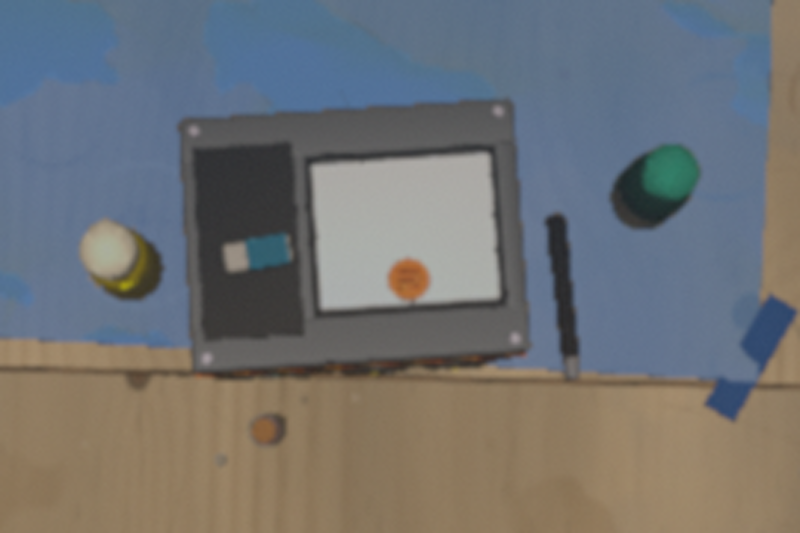

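View pics/sidec.png

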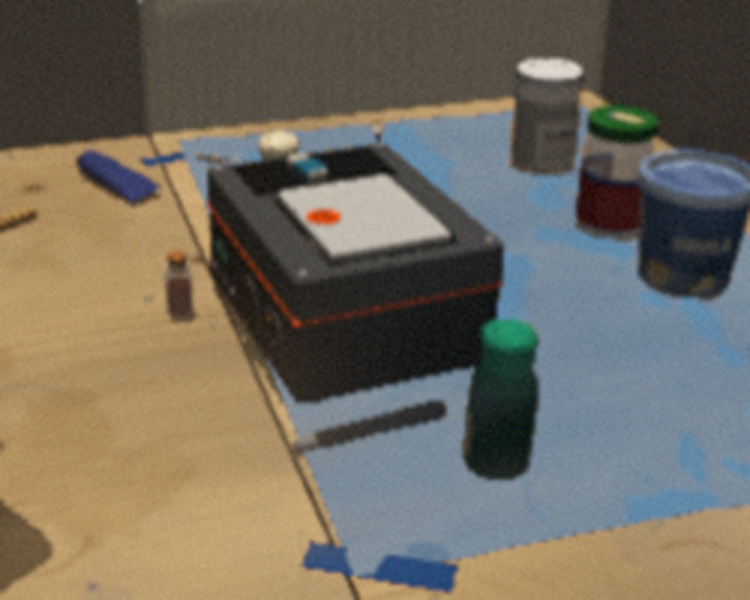

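The top view shows the shut cover with the pad at about (288,184), vial in front, yellow bottle left, green bottle and marker right. Next I fit the station pose.

```bash
python3 - <<'E'
from h import *
p=ctrl.snapshot("top"); s=ctrl.snapshot("side")
for q,P in (("top",p),("side",s)):
    h=cv2.cvtColor(P["color"],cv2.COLOR_RGB2HSV)
    m=((h[...,0]<14)&(h[...,1]>150)&(h[...,2]>120))
    n,l,st,c=cv2.connectedComponentsWithStats(m.astype(np.uint8))
    for i in range(1,n):
        if st[i,4]>25: print(q,c[i],st[i,4],atz(P,*c[i],.117).round(4))
f=lambda a,b:(150+a/2.963,90+b/2.963)
S=np.array([atz(p,*f(*k),.110)[:2] for k in((183,120),(512,101),(526,350),(195,368))])
C=np.array([atz(p,*f(*k),.117)[:2] for k in((310,163),(491,152),(502,300),(320,311))])
print(S.round(4),S.mean(0)); print(C.round(4),C.mean(0))
for Q in (S,C):
    e=(Q[0]+Q[1]-Q[2]-Q[3])/2; g=(Q[0]+Q[3]-Q[1]-Q[2])/2
    print(np.degrees(np.arctan2(e[1],e[0])),np.degrees(np.arctan2(-g[0],g[1])),np.linalg.norm(e),np.linalg.norm(g))
E
```

```text
top [287.5631068  183.77669903] 103 [ 0.5512 -0.004   0.117 ]
side [287.38888889 201.69444444] 36 [0.5529 0.0043 0.117 ]
[[ 0.6477  0.1376]
 [ 0.6642 -0.0671]
 [ 0.509  -0.078 ]
 [ 0.4933  0.1254]] [0.57853034 0.02949276]
[[ 0.6211  0.0576]
 [ 0.6304 -0.0539]
 [ 0.5389 -0.0621]
 [ 0.5296  0.0492]] [ 0.58000031 -0.00232552]
4.27706505138541 4.5149204709308535 0.15524861363529732 0.20471927325395176
5.1886891820861925 4.779606950078161 0.0918724426170166 0.11179722527062812
```

>>> send_rows:
  deltas:
    - [[-0.03, 0.03, 0], 0]
    - [[-0.065, 0.064, 0], 0]
    - [[-0.1, 0.0985, 0], 0]
    - [[-0.135, 0.133, 0], 0]
    - [[-0.17, 0.1675, 0], 0]
  gripper: 0

```text
clock: 1.32
tool_pos: [0.2795, -0.4814, 0.2922]
orientation: [-180.0, 0.0, -164.1]
force: [1.4, 0.9, 0.2]
opening: 0.0598
gripper_force: 0.0
```

>>> send_rows:
  deltas:
    - [[-0.035, 0.0345, 0], 0]
    - [[-0.07, 0.069, 0], 0]
    - [[-0.105, 0.1035, 0], 0]
    - [[-0.14, 0.138, 0], 0]
    - [[-0.175, 0.1725, 0], 0]

```text
clock: 1.73
tool_pos: [0.3764, -0.3101, 0.2926]
orientation: [-180.0, 0.0, -164.1]
force: [0.5, 0.1, 0.1]
opening: 0.0267
gripper_force: 0.0
```

>>> send_rows:
  deltas:
    - [[-0.035, 0.0345, 0], 0]
    - [[-0.07, 0.069, 0], 0]
    - [[-0.105, 0.1035, 0], 0]
    - [[-0.14, 0.138, 0], 0]
    - [[-0.17, 0.167, 0], 0]

```text
clock: 2.15
tool_pos: [0.4708, -0.1438, 0.2927]
orientation: [-180.0, 0.1, -164.0]
force: [0.1, -0.5, -0.8]
opening: 0.0006
gripper_force: 0.0
```

>>> send_rows:
  deltas:
    - [[-0.035, 0.0345, 0], 0.02]
    - [[-0.07, 0.069, 0], 0.05]
    - [[-0.105, 0.104, 0.01], 0.08]
    - [[-0.135, 0.133, 0.02], 0.11]
    - [[-0.144, 0.142, 0.03], 0.124]

```text
clock: 2.57
tool_pos: [0.5518, -0.0016, 0.2679]
orientation: [180.0, 0.1, -175.2]
force: [0.2, -1.0, 0.3]
opening: 0.0005
gripper_force: 0.0
```

>>> send_rows:
  deltas:
    - [[0, 0, 0.03], 0]
    - [[0, 0, 0.06], 0]
    - [[0, 0, 0.08], 0]
    - [[0, 0, 0.085], 0]
    - [[0, 0, 0.085], 0]

```text
clock: 2.98
tool_pos: [0.5492, -0.0054, 0.1992]
orientation: [-180.0, -0.1, -175.2]
force: [-0.9, 0.1, -0.1]
opening: 0.0007
gripper_force: 0.0
```

```bash
python3 - <<'E'
from h import *
o=ctrl.get_obs(); print(o["tool_pos"],o["orientation"],o["force"],o["joint_pos"])
p=ctrl.snapshot("wrist")
for q in ctrl.boxes_of(p,"cover_pad")[:2]: print(q, atz(p,q["xy"][0]*560,q["xy"][1]*420,.117))
s=ctrl.snapshot("side")
a=s["color"][130:330,180:430,::-1]; a=cv2.resize(a,(500,400))
b=cv2.resize(p["color"][:,:,::-1],(300,225)); c=np.zeros((400,800,3),np.uint8); c[:,:500]=a; c[:225,500:]=b
cv2.imwrite("pics/c1.png",c)
E
```

```text
[ 0.5491961  -0.00537769  0.19919615] [-1.79962739e+02 -1.35272042e-01 -1.75238002e+02] [-0.86866401  0.06034267 -0.10266128] [ 1.98790777e+01  1.34706429e+01 -2.24863640e+01  8.55538613e-04
 -5.41833014e+01 -1.05117537e+02]
{'xy': [0.4864, 0.5388], 'conf': 0.62} [ 0.53921709 -0.00769018  0.117     ]
```

View pics/c1.png

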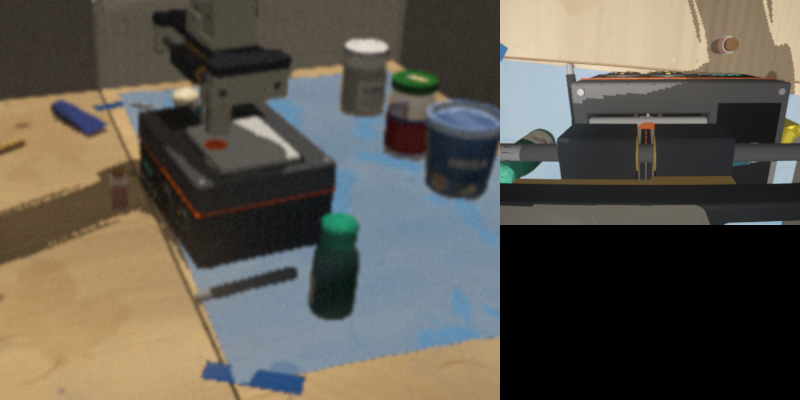

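The closed fingers stand just above the pad, aligned with the station. Pressing.

>>> send_rows:
  deltas:
    - [[0, 0, 0.014], 0]
    - [[0, 0, 0.02], 0]
    - [[0, 0, 0.024], 0]
    - [[0, 0, 0.027], 0]
    - [[0, 0, 0.028], 0]

```text
clock: 3.55
tool_pos: [0.5498, -0.0053, 0.178]
orientation: [-180.0, 0.0, -175.2]
force: [-0.1, 0.8, 0.8]
opening: 0.0003
gripper_force: 0.6
```

>>> send_rows:
  deltas:
    - [[0, 0, 0.001], 0]
    - [[0, 0, 0.002], 0]
    - [[0, 0, 0.003], 0]
    - [[0, 0, 0.004], 0]
    - [[0, 0, 0.004], 0]

```text
clock: 3.97
tool_pos: [0.5499, -0.0053, 0.1763]
orientation: [-180.0, 0.1, -175.2]
force: [-5.5, 0.3, 13.8]
opening: 0.0001
gripper_force: 7.0
```

At the hard stop (14 N). Retreat forward and up.

>>> send_rows:
  deltas:
    - [[0.01, 0, -0.02], 0]
    - [[0.055, 0, -0.04], 0]
    - [[0.1, 0, -0.06], 0]
    - [[0.13, 0, -0.09], 0]
    - [[0.13, 0, -0.12], 0]

```text
clock: 4.38
tool_pos: [0.4415, -0.0148, 0.2711]
orientation: [180.0, -0.1, -175.3]
force: [0.3, 0.1, 0.1]
opening: 0.0005
gripper_force: 0.0
```

>>> send_rows:
  deltas:
    - [[0, 0, -0.02], 0]
    - [[0, 0, -0.03], 0]
    - [[0, 0, -0.03], 0]
    - [[0, 0, -0.03], 0]
    - [[0, 0, -0.03], 0]

```text
clock: 4.8
tool_pos: [0.4457, -0.0139, 0.2931]
orientation: [-180.0, -0.1, -175.3]
force: [-0.4, -0.3, 0.4]
opening: 0.0
gripper_force: 0.0
```

>>> send_rows:
  deltas:
    - [[0, 0, 0], 0]
    - [[0, 0, 0], 0]
    - [[0, 0, 0], 0]
    - [[0, 0, 0], 0]
    - [[0, 0, 0], 0]

```text
clock: 5.22
tool_pos: [0.446, -0.0139, 0.2943]
orientation: [-180.0, -0.0, -175.2]
force: [0.6, 0.8, -1.0]
opening: 0.0005
gripper_force: 0.0
```

```bash
python3 - <<'E'
from h import *
p=ctrl.snapshot("top");s=ctrl.snapshot("side")
for n,q in (("top",p),("side",s)):
    for t in ("rocker_red","rocker_red_press","rocker_grey"):
        for b in ctrl.boxes_of(q,t)[:1]: print(n,t,b["conf"],atz(q,b["xy"][0]*560,b["xy"][1]*420,.099 if 'press' in t else .094).round(4))
a=cv2.resize(s["color"][130:330,180:430,::-1],(500,400))
b=cv2.resize(p["color"][90:230,200:350,::-1],(300,280)); c=np.zeros((400,800,3),np.uint8); c[:,:500]=a; c[:280,500:]=b
cv2.imwrite("pics/c2.png",c)
E
```

```text
top rocker_red 0.56 [0.5668 0.0248 0.094 ]
top rocker_red_press 0.45 [0.5756 0.0293 0.099 ]
top rocker_grey 0.61 [ 0.5737 -0.0338  0.094 ]
side rocker_red 0.42 [0.5762 0.0405 0.094 ]
side rocker_red_press 0.44 [0.5615 0.0156 0.099 ]
side rocker_grey 0.48 [ 0.5684 -0.0224  0.094 ]
```

View pics/c2.png

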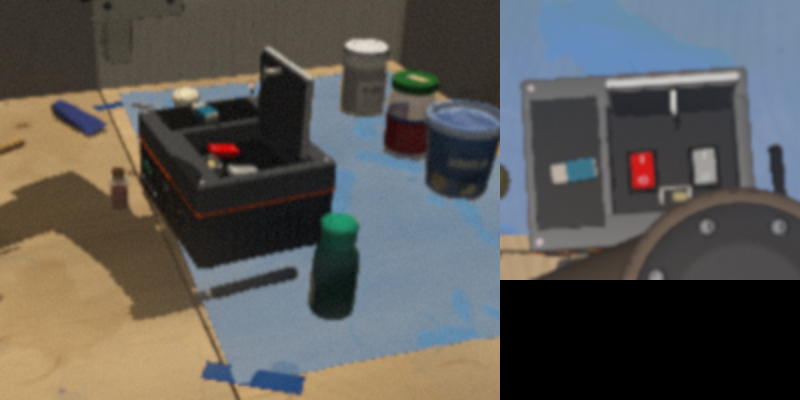

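The cover stands open, with red and grey still on. A latch catch sits front-middle in the well, so I check the fingertip width before pressing.

```bash
python3 - <<'E'
from h import *
s=ctrl.snapshot("side"); p=ctrl.snapshot("wrist"); o=ctrl.get_obs()["tool_pos"]
print(cam(s)[2],proj(s,o+[0,0,-.066]),proj(s,o), "wristcam",-cam(p)[0].T@cam(p)[1]-o)
ex=np.array([.9966,.083,0]);ey=np.array([-.083,.9966,0])
for a in (-.0095,.0095):
    for b in (-.021,.021): print(a,b,proj(p,o+[0,0,-.066]+a*ex+b*ey).round(),proj(s,o+[0,0,-.066]+a*ex+b*ey).round())
u,v=proj(s,o+[0,0,-.05]); u,v=int(u),int(v)
a=cv2.resize(s["color"][max(v-50,0):v+50,u-50:u+50,::-1],(400,400),interpolation=2)
print(max(v-50,0),u-50)
b=cv2.resize(p["color"][150:420,130:430,::-1],(400,360)); c=np.zeros((400,800,3),np.uint8); c[:,:400]=a; c[:360,400:]=b
cv2.imwrite("pics/c3.png",c)
E
```

```text
395.0013058786917 [238.29188001 160.76396221] [236.628084   127.77905742] wristcam [-0.06782332 -0.00715952  0.09230729]
-0.0095 -0.021 [230. 238.] [236. 165.]
-0.0095 0.021 [322. 238.] [231. 158.]
0.0095 -0.021 [231. 276.] [246. 164.]
0.0095 0.021 [320. 276.] [240. 157.]
102 187
```

View pics/c3.png

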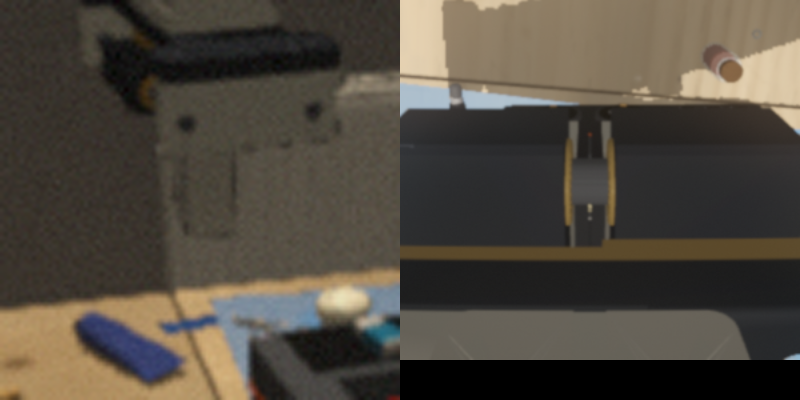

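>>> send_rows:
  deltas:
    - [[-0.04, 0.012, 0], 0]
    - [[-0.085, 0.025, 0], 0]
    - [[-0.125, 0.038, 0], 0]
    - [[-0.141, 0.0425, 0], 0]
    - [[-0.141, 0.0425, 0], 0]

```text
clock: 6.13
tool_pos: [0.5582, 0.0305, 0.2934]
orientation: [-180.0, -0.1, -175.2]
force: [0.3, 1.1, 0.1]
opening: 0.0003
gripper_force: 0.0
```

>>> send_rows:
  deltas:
    - [[0, 0, 0.03], 0]
    - [[0, 0, 0.07], 0]
    - [[0, 0, 0.11], 0]
    - [[0, 0, 0.135], 0]
    - [[0, 0, 0.14], 0]

```text
clock: 6.55
tool_pos: [0.5531, 0.0286, 0.1788]
orientation: [-179.9, -0.4, -175.3]
force: [-0.4, 0.3, 0.6]
opening: 0.0005
gripper_force: 0.0
```

>>> send_rows:
  deltas:
    - [[0, 0, 0.005], 0]
    - [[0, 0, 0.01], 0]
    - [[0, 0, 0.014], 0]
    - [[0, 0, 0.016], 0]
    - [[0, 0, 0.016], 0]

```text
clock: 6.97
tool_pos: [0.5559, 0.0295, 0.1704]
orientation: [180.0, 0.1, -175.2]
force: [-0.1, 0.2, 1.3]
opening: 0.0003
gripper_force: 0.0
```

>>> send_rows:
  deltas:
    - [[0, 0, 0.002], 0]
    - [[0, 0, 0.004], 0]
    - [[0, 0, 0.006], 0]
    - [[0, 0, 0.008], 0]
    - [[0, 0, 0.009], 0]

```text
clock: 7.38
tool_pos: [0.5555, 0.0293, 0.1624]
orientation: [-180.0, -0.0, -175.2]
force: [-1.0, -0.5, 0.1]
opening: 0.0006
gripper_force: 0.6
```

>>> send_rows:
  deltas:
    - [[0, 0, 0.0015], 0]
    - [[0, 0, 0.003], 0]
    - [[0, 0, 0.0045], 0]
    - [[0, 0, 0.005], 0]
    - [[0, 0, 0.005], 0]

```text
clock: 7.8
tool_pos: [0.5555, 0.0293, 0.1609]
orientation: [-180.0, 0.0, -175.2]
force: [-10.8, 0.4, 22.7]
opening: 0.0003
gripper_force: 12.4
```

>>> send_rows:
  deltas:
    - [[0, 0, -0.02], 0]
    - [[0, 0, -0.06], 0]
    - [[0, 0, -0.11], 0]
    - [[0, 0, -0.15], 0]
    - [[0, 0, -0.17], 0]

```text
clock: 8.22
tool_pos: [0.557, 0.0295, 0.2993]
orientation: [180.0, 0.3, -175.2]
force: [1.4, 0.5, 0.8]
opening: 0.0002
gripper_force: 0.0
```

```bash
python3 - <<'E'
from h import *
s=ctrl.snapshot("side"); o=ctrl.get_obs();print(o["tool_pos"])
a=cv2.resize(s["color"][130:270,210:350,::-1],(560,560),interpolation=2)
cv2.imwrite("pics/c4.png",a)
E
```

```text
[0.55773413 0.02965137 0.30106853]
```

View pics/c4.png

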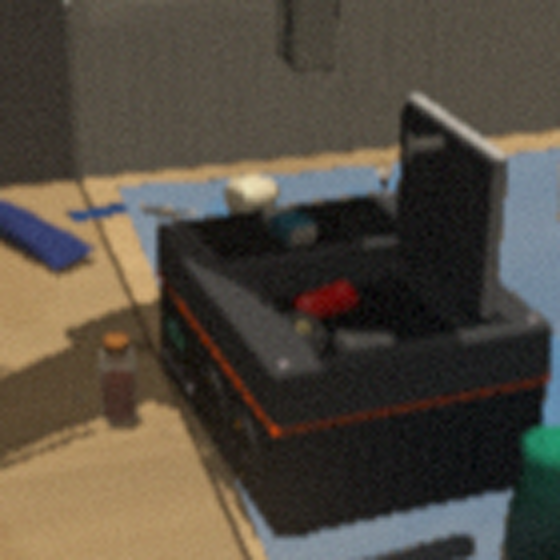

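Red now tilts the other way (off), and grey is unchanged. Moving behind the cover to close it.

>>> send_rows:
  deltas:
    - [[-0.03, -0.01, -0.01], 0]
    - [[-0.065, -0.022, -0.01], 0]
    - [[-0.1, -0.035, -0.01], 0]
    - [[-0.1225, -0.0425, -0.01], 0]
    - [[-0.1225, -0.0425, 0], 0]

```text
clock: 8.68
tool_pos: [0.6595, 0.0028, 0.2941]
orientation: [-180.0, 0.1, -175.3]
force: [0.0, 0.2, 0.4]
opening: 0.0005
gripper_force: 0.0
```

>>> send_rows:
  deltas:
    - [[0, 0, 0.01], 0]
    - [[0, 0, 0.03], 0]
    - [[0, 0, 0.06], 0]
    - [[0, 0, 0.08], 0]
    - [[0, 0, 0.08], 0]

```text
clock: 9.1
tool_pos: [0.6532, 0.0037, 0.226]
orientation: [-180.0, -0.4, -175.3]
force: [-0.8, -0.6, -1.0]
opening: 0.0001
gripper_force: 0.0
```

>>> send_rows:
  deltas:
    - [[0.0125, 0, -0.005], 0]
    - [[0.025, 0, -0.009], 0]
    - [[0.0375, 0, -0.011], 0]
    - [[0.0475, 0, -0.0125], 0]
    - [[0.06, 0, -0.01], 0]

```text
clock: 9.52
tool_pos: [0.6081, -0.0002, 0.2407]
orientation: [180.0, 0.2, -175.2]
force: [1.9, 0.2, 0.2]
opening: 0.0003
gripper_force: 0.8
```

>>> send_rows:
  deltas:
    - [[0.013, 0, 0.005], 0]
    - [[0.026, 0, 0.011], 0]
    - [[0.039, 0, 0.018], 0]
    - [[0.049, 0, 0.0275], 0]
    - [[0.0565, 0, 0.036], 0]

```text
clock: 9.93
tool_pos: [0.5622, -0.0042, 0.2103]
orientation: [180.0, 0.1, -175.2]
force: [0.8, 0.1, 1.6]
opening: 0.0004
gripper_force: 0.6
```

>>> send_rows:
  deltas:
    - [[0.005, 0, 0.009], 0]
    - [[0.0105, 0, 0.018], 0]
    - [[0.014, 0, 0.026], 0]
    - [[0.0155, 0, 0.034], 0]
    - [[0.0155, 0, 0.039], 0]

```text
clock: 10.35
tool_pos: [0.5519, -0.0051, 0.1805]
orientation: [-180.0, 0.2, -175.2]
force: [0.8, -1.4, 2.3]
opening: 0.0004
gripper_force: 0.9
```

>>> send_rows:
  deltas:
    - [[0, 0, 0.001], 0]
    - [[0, 0, 0.0025], 0]
    - [[0, 0, 0.004], 0]
    - [[0, 0, 0.005], 0]
    - [[0, 0, 0.005], 0]

```text
clock: 10.77
tool_pos: [0.5509, -0.0052, 0.1762]
orientation: [-180.0, 0.0, -175.2]
force: [-6.9, 2.0, 19.4]
opening: 0.0002
gripper_force: 10.1
```

At the stop (19 N). Retreat straight up and clear.

>>> send_rows:
  deltas:
    - [[0, 0, -0.01], 0]
    - [[0, 0, -0.04], 0]
    - [[0.03, 0, -0.08], 0]
    - [[0.07, 0, -0.12], 0]
    - [[0.11, 0, -0.15], 0]

```text
clock: 11.18
tool_pos: [0.464, -0.0125, 0.2939]
orientation: [-180.0, -0.1, -175.3]
force: [-0.2, 0.8, 0.9]
opening: 0.0002
gripper_force: 0.0
```

>>> send_rows:
  deltas:
    - [[0.01, 0, 0], 0]
    - [[0.01, 0, 0], 0]
    - [[0.01, 0, 0], 0]
    - [[0.01, 0, 0], 0]
    - [[0.01, 0, 0], 0]

```text
clock: 11.6
tool_pos: [0.457, -0.0129, 0.2922]
orientation: [-180.0, -0.1, -175.3]
force: [-0.1, 1.0, -0.4]
opening: 0.0002
gripper_force: 0.0
```

```bash
python3 - <<'E'
from h import *
s=ctrl.snapshot("side"); o=ctrl.get_obs();print(o["tool_pos"],o["force"],o["clock"])
cv2.imwrite("pics/c5.png",cv2.resize(s["color"][110:310,180:430,::-1],(750,600),interpolation=2))
E
```

```text
[ 0.45707539 -0.01295138  0.29223454] [ 0.06122198  0.70404611 -0.08302229] 11.65
```

View pics/c5.png

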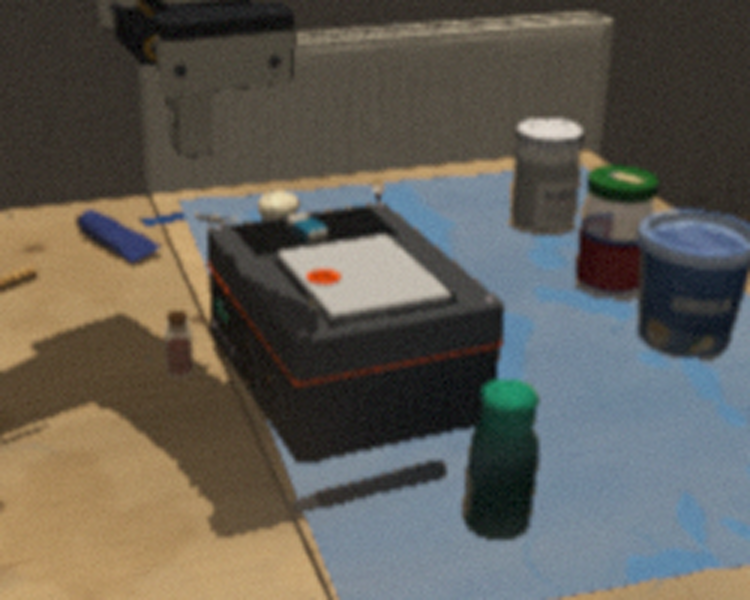

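The cover lies flush and latched, nothing else has moved, and the arm is clear.

```bash
python3 -c "
from plant import ctrl
print(ctrl.close_job())"
```

```text
the job is handed in; nothing more can be done
None
```

I opened the cover, pressed the red rocker to off and pushed the cover back down until it latched. The camera showed red off and grey on before I closed it, and the surrounding objects undisturbed at the end; I handed the job in at about 12 s, and no verdict came back.

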